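# Square a tube rack into the code scanner's corner

## Task

Pull the dust box's clear drop-down flap all the way down, take out the small black tube rack, and push the flap fully shut again. Set the rack flat on the grey code scanner and press it into the corner with its long side flat against the blue stop and its end flat against the orange stop at the same time, and finish while still holding it pressed firmly against both stops. Leave everything else on the bench alone.

Things in the scene. Friction and masses are not known exactly. Their poses are not given: they have to be found in the camera images.
- rack: Loose small black tube rack with a few red and white tube caps: a block 66 mm (its x) by 44 mm (its y) by 46 mm high (z), 50 mm with caps, 0.1 to 0.25 kg. Origin at the centre of its underside. It starts standing in the dust box, its x roughly along the box's x. Its two ends are alike.
- dust_box: Fixed white wedge-shaped box, 142 mm deep (its x), 272 mm wide (y); origin at the centre of its underside, -x to its front. Floor 8 mm thick, inside 260 mm wide; front sill 26 mm high at x = -70 mm; back wall 128 mm high, inner face at x = +65 mm; side walls slope up with the shut flap (34 mm high in front). Open from above when the flap is down.
- flap (a joint): Clear flap (4 mm thick, 256 mm wide, 165 mm long, blue upper edge), hinged at its lower edge on the box's front sill. 0 rad = fully shut, leaning back 50 deg from vertical; grows as it is pulled to the front and down, to its stop at 1.75 rad, leaning 50 deg forward. It may start ajar. It stays where it is left (1 to 2 N at the knob moves it).
- flap_hinge (a point): Middle of the flap's hinge line, which runs along the box's y; in the box's frame at x = -70 mm, z = 30 mm.
- flap_knob (a point): Centre of the flap's blue knob: a cylinder 22 mm thick, 30 mm long along the box's y (fingers pointing down can pinch its flat ends; it turns in the grip), free on both sides, 182 mm from the hinge line. From the hinge, in the box's x-z plane, it lies at 0.863 rad + joint value above the box's +x (shut: 119 mm behind, 138 mm above the hinge; fully down: 157 mm in front, 92 mm above).
- scanner: Fixed grey code scanner, 180 mm (x) by 190 mm (y) by 40 mm high, flat top with a dark window. Origin at the centre of its underside. Two low stops stand on its top and form a corner: the blue one on its +x side, the orange one on its -y side.
- corner (a point): Foot of the corner on the scanner's top (40 mm above the table), where the inner faces of both stops meet: x = +60 mm, y = -65 mm in the scanner's frame; the rack belongs on its -x, +y side, the rack's 66 mm length along the scanner's y.
- blue_stop: Blue bar on the scanner, 12 mm thick, 130 mm long along the scanner's y, 12 mm high; origin at the centre of its underside; the inner face looks to the scanner's -x.
- orange_stop: Orange bar on the scanner, 12 mm thick, 90 mm long along the scanner's x, 12 mm high; origin at the centre of its underside; the inner face looks to the scanner's +y.
- cassette_a: Bystander: white test cassette with a blue end, 70 x 20 x 5 mm; origin at the centre of its underside.
- cassette_b: Bystander: white test cassette with a blue end, 70 x 20 x 5 mm; origin at the centre of its underside.
- cassette_c: Bystander: white test cassette with a red end, 70 x 20 x 5 mm; origin at the centre of its underside.
- timer: Bystander: white bench timer standing upright, 22 x 75 x 62 mm; origin at the centre of its underside.
- marker: Bystander: blue and black marker pen lying down, 136 mm long, 14 mm thick; origin at the centre of its underside.
- pen: Bystander: black marker pen lying down, 136 mm long, 14 mm thick; origin at the centre of its underside.

How it is judged:
On the way, in this order (a step that is already met when the one before it is completed fails the run):
1. the flap is pulled all the way down (within about 0.15 rad of its stop) (value of joint flap above 1.6 rad), for 0.1 s.
2. the rack is out of the dust box ((x of rack in the frame of dust_box below -0.12 m or horizontal distance between rack and dust_box above 0.19 m)), for 0.1 s.
3. the flap is pushed fully shut again, with the rack out (value of joint flap below 0.06 rad and horizontal distance between rack and dust_box above 0.12 m), for 0.2 s.
At the end, for the whole second after the job is handed in: Rack upright (0.06 rad), still, on the scanner top (4 mm), within 6 mm of its corner place, long side parallel to the blue stop within 0.045 rad, the robot touching it and pressing it with over 1 N against each stop; flap shut within 0.06 rad (x of rack in the frame of scanner between 0.032 and 0.044 m and y of rack in the frame of scanner between -0.038 and -0.026 m and z of rack in the frame of scanner between 0.036 and 0.044 m and angle between rack's own z axis and vertical below 0.06 rad and angle between the x axis of rack and the y axis of scanner, either way round below 0.045 rad and contact force between rack and blue_stop above 1 N and contact force between rack and orange_stop above 1 N and contact force between any of the fingers, the arm and rack above 0.5 N and value of joint flap below 0.06 rad and linear speed of rack below 0.01 m/s); the arm keeps its last pose, push and grip.
It fails at once if a bystander is disturbed (moved more than 25 mm) (distance of any of cassette_a, cassette_b, cassette_c, timer, marker, pen from where it was at the start of the episode above 0.025 m).
It also fails if it takes over 72 s, if anything falls off the work surface, if the arm or the gripper's body presses on something with over 40 N, if the wrist force passes 120 N, or if a joint passes its speed limit or range.

## Robot

A 6-joint arm with a two-finger parallel gripper is mounted at the origin on the work surface. World frame = base frame: x ahead of the robot, y to its left, z up, the work surface at z = 0. Lengths are in m, angles in rad, forces in N, time in s.
With the tool pointing down it reaches from about 0.4 to 0.825 m from the base axis. Payload 7 kg.
Tool frame: the origin (TCP) lies midway between the tips of the shut fingers; the grasp point (between the pads) lies hold_point_z behind it (hold_point_z is the distance from the TCP to the grasp point, in m); z points along the fingers, y is the line along which they close (so a half turn about z gives the same grasp; the last joint's range is limited). The gripper opens to 88 mm and grips with 3 to 60 N. Pads are 19 mm wide; open, the fingers measure 130 mm over their backs; the gripper's body (78 mm by 193 mm) begins 47 mm behind the grasp point.
Start: joints at [1.595, 0.359, 0.012, 0, -1.224, -0.288], TCP at [0.176, 0.652, 0.197] pointing down, gripper open.
Joint ranges: [-3.07, 3.07], [-1.43, 2.12], [-1.02, 1.25], [-3.03, 1.67], [-3.05, -0], [-3.03, 3.03]. Speed limits (rad/s): [2.39, 2.39, 3.01, 3.14, 3.14, 3.14].

## Interface

Orientations are given as [roll, pitch, yaw] about the fixed x, y, z axes, in that order (R = Rz(yaw) Ry(pitch) Rx(roll)).
In Python, from station import * gives the robot as it stands.
- The arm moves only by the tool apply_moves, never from a script. Its argument "steps" is a list of rows, each an object with "translation": the shift along the world's x, y, z scaled (see below), a list of three; "rotation": the turn, a rotation vector about the world's x, y, z scaled (see below), a list of three. A call has exactly 10 rows; each row is the pose to reach, as a shift and turn from the pose commanded when the call began; what a row does not reach only later rows make up. The controller multiplies each number of a shift by 250 mm and each number of a turn by 30 degrees. A row lasts 1/12 s, in which the tool goes at most 41.7 mm and 7.16 degrees, less where a joint would pass 70% of its speed; a pose out of reach is approached as far as the arm can. A call with a number of a shift or a turn outside -1 to 1 is refused whole. A call with a gripper value outside its range is refused whole. "jaw" is the closure, from -1 (fully open) to 1 (shut), so that 0 is half open, set as the call begins (left out, the last holds). The fingers move at their own pace and stop on an object; "newtons" is the grip in N (left out, the last holds). Time passes only in rows, so rows that repeat a pose let the fingers close, or fill a call up. It gives the time, the measured TCP pose, the force, the opening and the grip force at its end, in the units of the state.
- get_state(): the state, without advancing time (a new reading comes with each control period).
- grab_frame(name): name is "side" or "top" or "wrist"; returns the picture (420x560x3 uint8, blue, green, red); there is no depth.
- camera_model(name): a dict with "fx", "fy", "cx", "cy" (pixels), "xyz" and "rotation" of the camera in the world. Camera axes: x right, y down, z forward; pixel columns grow to the right and rows downward; lengths in m; the calibration is good to about 2 mm. A picture is of the moment at which its call begins: read the wrist's pose just before it. camera_model takes no time and is no camera call; for the wrist camera it gives the pose at the moment of the call.
- job_done(): hands the job in; it is judged then, once.
The state is a dict: "t": time; "q": joint angles; "qd": joint speeds; "joint_efforts": joint torques, N m; "eef_pos": TCP position; "ee_rot": TCP orientation; "force": force on the tool from outside, world axes, zero at the start; "moment": the same for the moment, N m; "width": finger opening in m; "gripper_force": force on a finger pad.
Only numpy, scipy, OpenCV 4.12 (cv2) and the standard library are available. Lean on these libraries where they do the work, as an engineer would, in place of code of your own. Each camera call takes 0.05 s, during which the arm holds its last target. There are 200 camera calls.

## Working session

There is one attempt and no reset: what is moved stays moved. The work goes in short steps, Python scripts to look and compute and a tool call to move; the robot and the scene stay as the last step left them, time stands still between calls to the robot, and variables do not carry over. Pictures are saved under pics/ and viewed, at most 10 in all, crops included, and the job is handed in when it is done.

Besides the shell and the picture viewer there is one more tool, called after ">>>" by a JSON object that holds its "api" and its "payload", one argument or row to a line. apply_moves: Moves the arm, as the interface text tells. Shifts and turns lie within -1 to 1; 1 stands for 250 mm of shift or 30 degrees of turn. Its arguments: {"type":"object","properties":{"steps":{"type":"array"},"jaw":{"type":"number"},"newtons":{"type":"number"}},"required":["steps"]}

```bash
ls; mkdir -p pics
python3 - <<'E'
from station import *
import cv2,numpy as np
np.set_printoptions(precision=4,suppress=True)
s=get_state();print({k:s[k] for k in('t','eef_pos','ee_rot','width','force')})
import station
print(getattr(station,'hold_point_z',None))
for n in('top','side'):
    cv2.imwrite(f'pics/{n}0.png',grab_frame(n));print(n,camera_model(n))
E
```

```text
pics
{'t': 0.0, 'eef_pos': array([0.1759, 0.6511, 0.1956]), 'ee_rot': array([ 3.1399, -0.0001, -0.2639]), 'width': 0.08729020304199697, 'force': array([ 0.4217, -0.0173,  0.4551])}
0.0188
top {'fx': 446.7226829564885, 'fy': 446.7226829564885, 'cx': 284.4268113618275, 'cy': 211.61258834744865, 'xyz': array([0.4887, 0.0014, 1.1529]), 'rotation': array([-3.0263,  0.0301, -1.5529])}
side {'fx': 426.09900336561856, 'fy': 426.09900336561856, 'cx': 277.8872058199488, 'cy': 208.708970635797, 'xyz': array([ 0.2459, -0.5331,  0.7078]), 'rotation': array([-2.2827, -0.0149, -0.5381])}
```

View pics/top0.png

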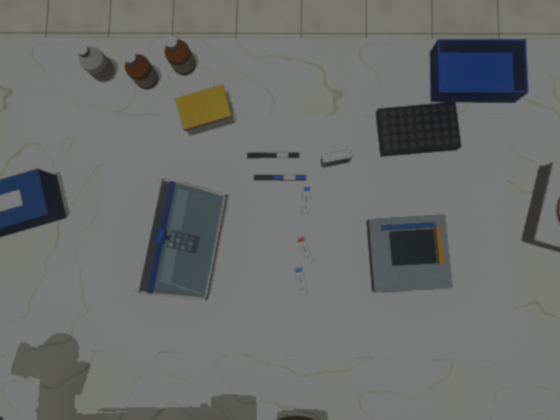

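View pics/side0.png

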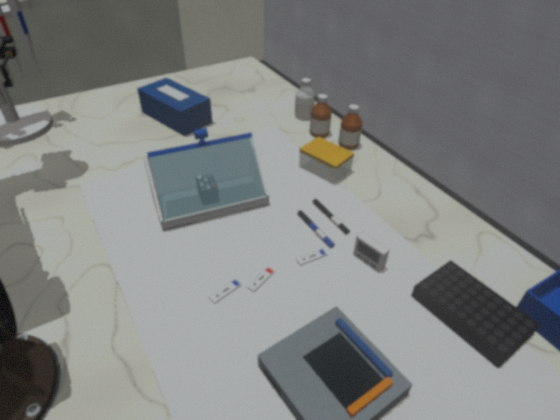

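The top view shows the dust box around (185,240), opening toward image right (world -y), and the scanner around (410,253). The rack in the box is near (182,241), and the knob is near (161,237). In the side view the knob is at (200,133). Next I'll look at enlarged crops.

Run:
```python
import cv2,numpy as np
t=cv2.imread('pics/top0.png');s=cv2.imread('pics/side0.png')
def c(im,x,y,w,h,k):
    o=cv2.resize(im[y:y+h,x:x+w],None,fx=k,fy=k,interpolation=cv2.INTER_CUBIC)
    return np.clip(o.astype(float)*1.6,0,255).astype(np.uint8)
A=c(t,130,165,110,145,4)   #440x580
B=c(s,140,120,140,110,2.5) #350x275
C=c(s,250,300,170,120,2.05)
D=np.zeros((580,800,3),np.uint8);D[:580,:440]=A;D[:B.shape[0],445:445+B.shape[1]]=B;D[290:290+C.shape[0],445:445+C.shape[1]]=C
cv2.imwrite('pics/c1.png',D)
cv2.imwrite('pics/c2.png',c(t,355,200,110,105,5))
```

```text
(no output)
```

View pics/c1.png

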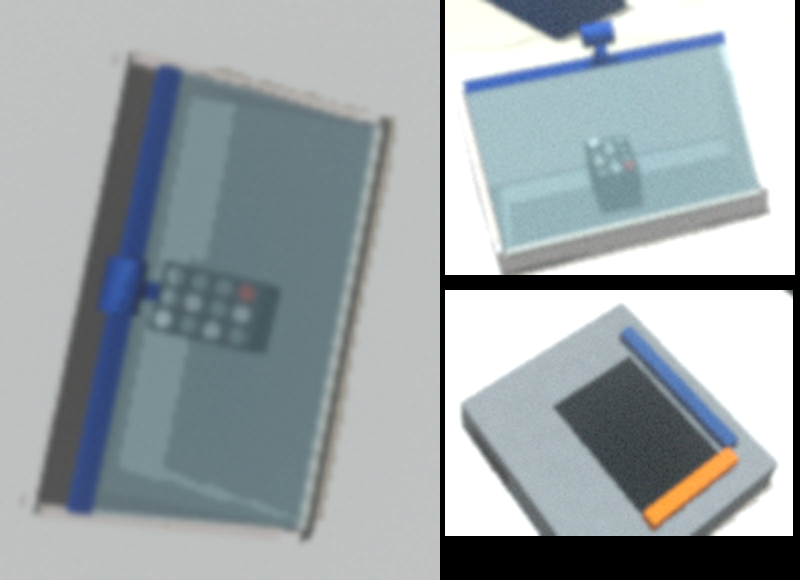

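View pics/c2.png

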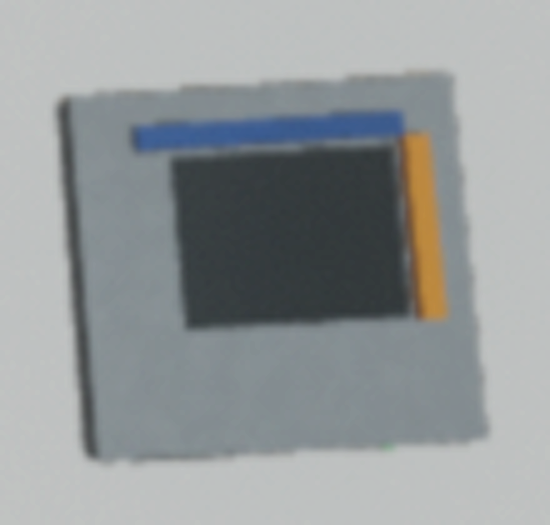

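Readings from the crops:
- **Box:** front sill ends at (227,195) and (207,299), back top corners at (162,179) and (139,293).
- **Knob:** (160.5,236.5) in the top view and (201,134) in the side view.
- **Rack:** cap grid centred near (181,242).
- **Scanner:** top corners in c2 at (70,97), (450,72), (487,440) and (95,458).

Now I'll turn these into positions.

```bash
cat > h.py <<'E'
import numpy as np,cv2
from scipy.spatial.transform import Rotation as R
from station import *
np.set_printoptions(precision=4,suppress=True)
CM={n:camera_model(n) for n in('top','side')}
def ray(n,p):
    c=CM[n];d=np.array([(p[0]-c['cx'])/c['fx'],(p[1]-c['cy'])/c['fy'],1.])
    return np.array(c['xyz']),R.from_euler('xyz',c['rotation']).apply(d)
def onz(n,p,z):
    o,d=ray(n,p);return o+d*(z-o[2])/d[2]
def tri(pt,ps):
    a,u=ray('top',pt);b,v=ray('side',ps)
    s=np.linalg.lstsq(np.stack([u,-v],1),b-a,rcond=None)[0]
    return (a+u*s[0]+b+v*s[1])/2,np.linalg.norm(a+u*s[0]-b-v*s[1])
def st():
    s=get_state();print(round(s['t'],2),s['eef_pos'],s['ee_rot'],'w',round(s['width'],4),'gf',round(s['gripper_force'],1),'F',s['force'],'q',s['q']);return s
E
python3 - <<'E'
from h import *
T=lambda x,y:(x/4+130-.4,y/4+165-.4)
f=[onz('top',T(*p),26) if 0 else onz('top',T(*p),.026) for p in((380,118),(301,530))]
f0=[onz('top',T(*p),0) for p in((393,122),(309,540))]
b=[onz('top',T(*p),.128) for p in((130,55),(36,513))]
for n,l in(('sill',f),('sill0',f0),('back',b)):
    v=l[0]-l[1];print(n,l[0],l[1],'mid',(l[0]+l[1])/2,'len',np.linalg.norm(v),'ydir',np.degrees(np.arctan2(v[1],v[0])))
print('knob',tri(T(122,286),(201.0,134.2)))
g=[onz('top',T(*p),.056) for p in((175,275),(247,293),(237,338),(162,320))]
v=g[1]-g[0]+g[2]-g[3];print('rack',sum(g)/4,np.degrees(np.arctan2(v[1],v[0])))
S=lambda x,y:(x/5+355-.4,y/5+200-.4)
c=[onz('top',S(*p),.04) for p in((70,97),(450,72),(487,440),(95,458))]
for p in c:print(p)
print('scan',sum(c)/4)
e=c[0]-c[1]+c[3]-c[2];print('y dir',np.degrees(np.arctan2(e[1],e[0])));e=c[0]-c[3]+c[1]-c[2];print('xdir',np.degrees(np.arctan2(e[1],e[0])))
im=cv2.imread('pics/top0.png').astype(int);B,G,Rr=im[...,0],im[...,1],im[...,2]
for n,m in(('blue',(B>Rr+45)),('or',(Rr>B+60))):
    k=np.zeros_like(B,np.uint8);k[200:305,355:465]=m[200:305,355:465]
    pts=cv2.findNonZero(k).reshape(-1,2)
    r=cv2.minAreaRect(pts.astype(np.float32));q=cv2.boxPoints(r);w=np.array([onz('top',p,.05) for p in q]);print(n,len(pts),r,'\n',w[:,:2],w.mean(0))
for n,z in(('side',.04),):
  C=lambda x,y:((x-445)/2.05+250,(y-290)/2.05+300)
  for p in((462,405),(622,305),(775,465)):print('side scanner corner',onz('side',C(*p),.04))
E
```

```text
sill [0.6615 0.1918 0.026 ] [0.4007 0.2327 0.026 ] mid [0.5311 0.2123 0.026 ] len 0.2640042124358516 ydir -8.908067302557484
sill0 [0.663  0.1876 0.    ] [0.3925 0.2327 0.    ] mid [0.5278 0.2101 0.    ] len 0.27421607549079663 ydir -9.463779892050383
back [0.6814 0.3234 0.128 ] [0.4152 0.3644 0.128 ] mid [0.5483 0.3439 0.128 ] len 0.26932248877160575 ydir -8.750832883050759
knob (array([0.5432, 0.3033, 0.1847]), np.float64(0.0016967512681177119))
rack [0.5378 0.2913 0.056 ] -102.61823233293332
[ 0.6015 -0.1728  0.04  ]
[ 0.6168 -0.3603  0.04  ]
[ 0.4368 -0.374   0.04  ]
[ 0.4244 -0.1843  0.04  ]
scan [ 0.5198 -0.2729  0.04  ]
y dir 94.1918084241904
xdir 4.036494979008092
blue 147 ((408.4803466796875, 225.69482421875), (2.9937756061553955, 51.15171813964844), 86.3086166381836) 
 [[ 0.5841 -0.2061]
 [ 0.5941 -0.3306]
 [ 0.5867 -0.331 ]
 [ 0.5767 -0.2065]] [ 0.5854 -0.2685  0.05  ]
or 137 ((439.4554748535156, 245.05447387695312), (34.428287506103516, 3.8806447982788086), 84.2894058227539) 
 [[ 0.5805 -0.335 ]
 [ 0.5816 -0.3444]
 [ 0.4982 -0.3508]
 [ 0.4971 -0.3415]] [ 0.5394 -0.3429  0.05  ]
side scanner corner [ 0.4242 -0.1885  0.04  ]
side scanner corner [ 0.6007 -0.1746  0.04  ]
side scanner corner [ 0.6136 -0.3596  0.04  ]
```

>>> {"api": "apply_moves", "payload": {
  "steps": [
    {"translation": [0.73,-0.7,0.35],"rotation": [0,0,-1]},
    {"translation": [0.73,-0.7,0.35],"rotation": [0,0,-1]},
    {"translation": [0.73,-0.7,0.35],"rotation": [0,0,-1]},
    {"translation": [0.73,-0.7,0.35],"rotation": [0,0,-1]},
    {"translation": [0.73,-0.7,0.35],"rotation": [0,0,-1]},
    {"translation": [0.73,-0.7,0.35],"rotation": [0,0,-1]},
    {"translation": [0.73,-0.7,0.35],"rotation": [0,0,-1]},
    {"translation": [0.73,-0.7,0.35],"rotation": [0,0,-1]},
    {"translation": [0.73,-0.7,0.35],"rotation": [0,0,-1]},
    {"translation": [0.73,-0.7,0.35],"rotation": [0,0,-1]}
  ],
  "jaw": -0.2,
  "newtons": 15
}}

```text
t: 0.93
eef_pos: [0.3582, 0.4766, 0.2834]
ee_rot: [3.141, 0.0, -0.788]
force: [-1.3, -0.4, -1.1]
width: 0.0523
gripper_force: 0.0
```

>>> {"api": "apply_moves", "payload": {
  "steps": [
    {"translation": [0.74,-0.7,0],"rotation": [0,0,-1]},
    {"translation": [0.74,-0.7,0],"rotation": [0,0,-1]},
    {"translation": [0.74,-0.7,0],"rotation": [0,0,-1]},
    {"translation": [0.74,-0.7,0],"rotation": [0,0,-1]},
    {"translation": [0.74,-0.7,0],"rotation": [0,0,-1]},
    {"translation": [0.74,-0.7,0],"rotation": [0,0,-1]},
    {"translation": [0.74,-0.7,0],"rotation": [0,0,-1]},
    {"translation": [0.74,-0.7,0],"rotation": [0,0,-1]},
    {"translation": [0.74,-0.7,0],"rotation": [0,0,-1]},
    {"translation": [0.74,-0.7,0],"rotation": [0,0,-1]}
  ]
}}

```text
t: 1.77
eef_pos: [0.5426, 0.3028, 0.2835]
ee_rot: [3.141, -0.0, -1.309]
force: [-0.2, 0.4, 0.9]
width: 0.0523
gripper_force: 0.0
```

>>> {"api": "apply_moves", "payload": {
  "steps": [
    {"translation": [0,0,0],"rotation": [0,0,-0.2]},
    {"translation": [0,0,0],"rotation": [0,0,-0.4]},
    {"translation": [0,0,0],"rotation": [0,0,-0.6]},
    {"translation": [0,0,0],"rotation": [0,0,-0.8]},
    {"translation": [0,0,0],"rotation": [0,0,-0.8]},
    {"translation": [0,0,0],"rotation": [0,0,-0.8]},
    {"translation": [0,0,0],"rotation": [0,0,-0.8]},
    {"translation": [0,0,0],"rotation": [0,0,-0.8]},
    {"translation": [0,0,0],"rotation": [0,0,-0.8]},
    {"translation": [0,0,0],"rotation": [0,0,-0.8]}
  ]
}}

```text
t: 2.6
eef_pos: [0.5434, 0.3017, 0.2841]
ee_rot: [3.142, 0.0, -1.729]
force: [0.2, -0.8, 1.2]
width: 0.0523
gripper_force: 0.0
```

Run:
```python
from h import *
c=camera_model('wrist');s=st();cv2.imwrite('pics/w1.png',grab_frame('wrist'));print(c)
# predicted knob pixel in wrist
p=R.from_euler('xyz',c['rotation']).inv().apply(np.array([.5432,.3033,.1847])-c['xyz']);print(c['cx']+c['fx']*p[0]/p[2],c['cy']+c['fy']*p[1]/p[2])
```

```text
2.6 [0.5434 0.3017 0.2841] [ 3.1416  0.     -1.7288] w 0.0523 gf 0.0 F [ 0.198  -0.776   1.2424] q [ 0.8205  0.2297  0.0288 -0.0001 -1.3699 -0.9785]
{'fx': 319.9507319017093, 'fy': 319.9507319017093, 'cx': 287.4663082780513, 'cy': 215.22670811225052, 'xyz': array([0.5324, 0.231 , 0.4728]), 'rotation': array([ 2.8691, -0.0002,  2.9847])}
288.0915930314374 207.57780970276914
```

View pics/w1.png

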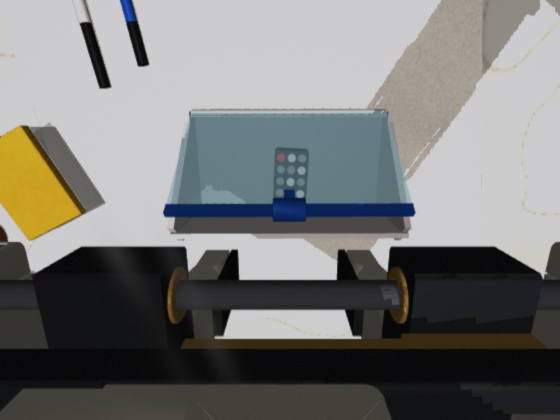

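The wrist view shows the knob at (289,209), matching the predicted pixel (288,208), with its ends lined up with the fingers. I'll go down and pinch it.

>>> {"api": "apply_moves", "payload": {
  "steps": [
    {"translation": [0,0.006,-0.1],"rotation": [0,0,0]},
    {"translation": [0,0.006,-0.2],"rotation": [0,0,0]},
    {"translation": [0,0.006,-0.3],"rotation": [0,0,0]},
    {"translation": [0,0.006,-0.38],"rotation": [0,0,0]},
    {"translation": [0,0.006,-0.43],"rotation": [0,0,0]},
    {"translation": [0,0.006,-0.46],"rotation": [0,0,0]},
    {"translation": [0,0.006,-0.46],"rotation": [0,0,0]},
    {"translation": [0,0.006,-0.46],"rotation": [0,0,0]},
    {"translation": [0,0.006,-0.46],"rotation": [0,0,0]},
    {"translation": [0,0.006,-0.46],"rotation": [0,0,0]}
  ]
}}

```text
t: 3.48
eef_pos: [0.5441, 0.3036, 0.1703]
ee_rot: [-3.14, 0.001, -1.73]
force: [0.1, 0.5, -0.9]
width: 0.0523
gripper_force: 0.0
```

>>> {"api": "apply_moves", "payload": {
  "steps": [
    {"translation": [0,0,0],"rotation": [0,0,0]},
    {"translation": [0,0,0],"rotation": [0,0,0]},
    {"translation": [0,0,0],"rotation": [0,0,0]},
    {"translation": [0,0,0],"rotation": [0,0,0]},
    {"translation": [0,0,0],"rotation": [0,0,0]},
    {"translation": [0,0,0],"rotation": [0,0,0]},
    {"translation": [0,0,0],"rotation": [0,0,0]},
    {"translation": [0,0,0],"rotation": [0,0,0]},
    {"translation": [0,0,0],"rotation": [0,0,0]},
    {"translation": [0,0,0],"rotation": [0,0,0]}
  ],
  "jaw": 1,
  "newtons": 12
}}

```text
t: 4.32
eef_pos: [0.5436, 0.3032, 0.1691]
ee_rot: [-3.141, 0.0, -1.73]
force: [-0.2, -0.6, 1.9]
width: 0.0002
gripper_force: 0.4
```

Run:
```python
from h import *
st()
def arc(a0,a1):
    for a in np.linspace(a0,a1,11)[1:]:
        h=.182*(np.cos(a)-np.cos(a0));z=.182*(np.sin(a)-np.sin(a0))
        print(np.round(np.array([.156*h,.988*h,z])/.25,2).tolist())
    print()
arc(1.022,1.81);arc(1.81,2.60)
```

```text
4.32 [0.5436 0.3032 0.1691] [-3.1415  0.0001 -1.7298] w 0.0002 gf 0.4 F [-0.2371 -0.5673  1.9095] q [ 0.8221  0.2913 -0.1497  0.     -1.1296 -0.9811]
[-0.01, -0.05, 0.03]
[-0.02, -0.1, 0.05]
[-0.02, -0.15, 0.07]
[-0.03, -0.21, 0.09]
[-0.04, -0.26, 0.1]
[-0.05, -0.32, 0.1]
[-0.06, -0.38, 0.11]
[-0.07, -0.43, 0.1]
[-0.08, -0.49, 0.1]
[-0.09, -0.55, 0.09]

[-0.01, -0.05, -0.02]
[-0.02, -0.11, -0.04]
[-0.03, -0.16, -0.06]
[-0.03, -0.21, -0.09]
[-0.04, -0.26, -0.12]
[-0.05, -0.3, -0.16]
[-0.05, -0.34, -0.2]
[-0.06, -0.38, -0.24]
[-0.07, -0.41, -0.28]
[-0.07, -0.45, -0.33]
```

The fingers shut on nothing, so I'll look.

Run:
```python
from h import *
a=grab_frame('top');b=grab_frame('side');w=grab_frame('wrist')
D=np.zeros((580,800,3),np.uint8)
def c(im,x,y,ww,h,W,H):return np.clip(cv2.resize(im[y:y+h,x:x+ww],(W,H),interpolation=cv2.INTER_CUBIC)*1.5,0,255)
D[:290,:400]=c(a,120,165,120,87,400,290);D[:290,400:]=c(b,120,80,160,116,400,290)
D[290:,:400]=c(w,0,0,560,420,400,290)
cv2.imwrite('pics/m1.png',D)
```

```text
(no output)
```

View pics/m1.png

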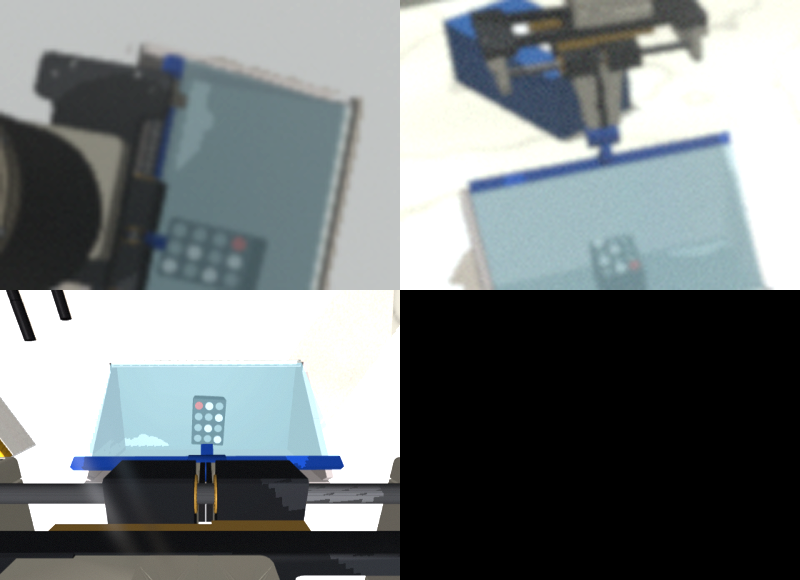

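Run:
```python
from h import *
s=st()
def pr(n,P):
    c=CM[n];p=R.from_euler('xyz',c['rotation']).inv().apply(np.array(P)-c['xyz']);return np.array([c['cx']+c['fx']*p[0]/p[2],c['cy']+c['fy']*p[1]/p[2]])
P=s['eef_pos']
for dz in(0,.0188,.04,.06):print(dz,pr('side',P+[0,0,dz]),pr('top',P+[0,0,dz]))
im=grab_frame('side')[90:150,165:240]
cv2.imwrite('pics/m2.png',np.clip(cv2.resize(im,None,fx=8,fy=8,interpolation=cv2.INTER_CUBIC)*1.5,0,255))
```

```text
4.47 [0.5436 0.3032 0.1691] [-3.1415  0.0001 -1.7298] w 0.0003 gf 0.5 F [0.3678 0.37   0.5444] q [ 0.8221  0.2913 -0.1497  0.     -1.1297 -0.9811]
0 [201.4513 139.9071] [162.4631 236.0348]
0.0188 [200.63  132.978] [159.8662 235.5116]
0.04 [199.6792 124.9567] [156.8156 234.8971]
0.06 [198.7573 117.1794] [153.8116 234.2919][ WARN:0@0.946] global loadsave.cpp:1063 imwrite_ Unsupported depth image for selected encoder is fallbacked to CV_8U.
```

View pics/m2.png

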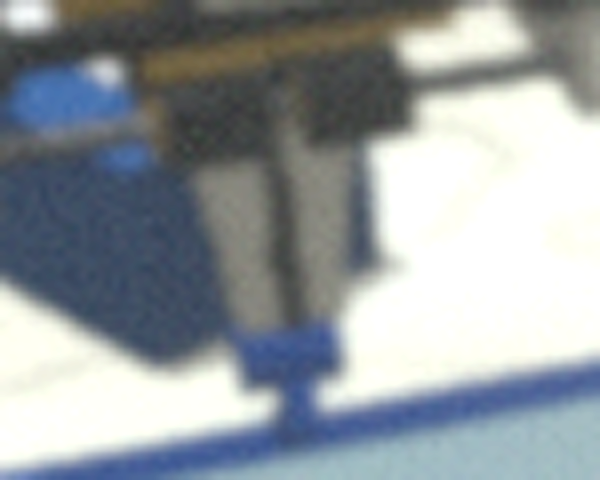

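The side view shows the knob, px (201,134), in front of the closed fingertips, so it may have been squeezed forward. I'll lift and open to check.

>>> {"api": "apply_moves", "payload": {
  "steps": [
    {"translation": [0,0,0.1],"rotation": [0,0,0]},
    {"translation": [0,0,0.2],"rotation": [0,0,0]},
    {"translation": [0,0,0.3],"rotation": [0,0,0]},
    {"translation": [0,0,0.4],"rotation": [0,0,0]},
    {"translation": [0,0,0.46],"rotation": [0,0,0]},
    {"translation": [0,0,0.46],"rotation": [0,0,0]},
    {"translation": [0,0,0.46],"rotation": [0,0,0]},
    {"translation": [0,0,0.46],"rotation": [0,0,0]},
    {"translation": [0,0,0.46],"rotation": [0,0,0]},
    {"translation": [0,0,0.46],"rotation": [0,0,0]}
  ]
}}

```text
t: 5.35
eef_pos: [0.5432, 0.3028, 0.2829]
ee_rot: [3.14, -0.001, -1.73]
force: [-0.4, 1.1, -1.1]
width: 0.0005
gripper_force: 0.0
```

```bash
cat >> h.py <<'E'
def blobs(n,x0,x1,y0,y1,im=None,d=45):
    im=grab_frame(n) if im is None else im
    h=cv2.cvtColor(im,cv2.COLOR_BGR2HSV);m=((h[...,0]>105)&(h[...,0]<125)&(h[...,1]>170)).astype(np.uint8)
    k=np.zeros_like(m);k[y0:y1,x0:x1]=m[y0:y1,x0:x1]
    return k
E
python3 - <<'E'
from h import *
CM['wrist']=camera_model('wrist');st();w=grab_frame('wrist')
for nm,im in(('w1',cv2.imread('pics/w1.png')),('now',w)):
    k=blobs('wrist',150,430,150,250,im)
    prof=k.sum(1);print(nm,[(i,int(v)) for i,v in enumerate(prof) if v])
    kk=k[:,275:304].sum(1);print([(i,int(v)) for i,v in enumerate(kk) if v])
E
```

```text
5.35 [0.5432 0.3028 0.2829] [ 3.1404 -0.0015 -1.7299] w 0.0005 gf 0.0 F [-0.3789  1.0942 -1.0737] q [ 0.822   0.2319  0.0292 -0.0002 -1.37   -0.9811]
w1 [(190, 10), (191, 10), (192, 10), (193, 10), (194, 10), (195, 10), (196, 11), (197, 11), (198, 16), (199, 32), (200, 32), (201, 32), (202, 33), (203, 33), (204, 209), (205, 247), (206, 247), (207, 247), (208, 248), (209, 249), (210, 249), (211, 250), (212, 250), (213, 250), (214, 248), (215, 245), (216, 114), (217, 33), (218, 33), (219, 32), (220, 31)]
[(190, 10), (191, 10), (192, 10), (193, 10), (194, 10), (195, 10), (196, 11), (197, 11), (198, 15), (199, 29), (200, 29), (201, 29), (202, 29), (203, 29), (204, 29), (205, 29), (206, 29), (207, 29), (208, 29), (209, 29), (210, 29), (211, 29), (212, 29), (213, 29), (214, 29), (215, 29), (216, 29), (217, 29), (218, 29), (219, 29), (220, 29)]
now [(189, 9), (190, 10), (191, 10), (192, 10), (193, 10), (194, 10), (195, 11), (196, 11), (197, 11), (198, 31), (199, 32), (200, 32), (201, 33), (202, 33), (203, 84), (204, 242), (205, 248), (206, 248), (207, 249), (208, 249), (209, 250), (210, 250), (211, 251), (212, 251), (213, 250), (214, 249), (215, 238), (216, 35), (217, 33), (218, 32), (219, 32), (220, 5)]
[(189, 9), (190, 10), (191, 10), (192, 10), (193, 10), (194, 10), (195, 11), (196, 11), (197, 11), (198, 29), (199, 29), (200, 29), (201, 29), (202, 29), (203, 29), (204, 29), (205, 29), (206, 29), (207, 29), (208, 29), (209, 29), (210, 29), (211, 29), (212, 29), (213, 29), (214, 29), (215, 29), (216, 29), (217, 29), (218, 29), (219, 29), (220, 5)]
```

The knob has not moved. I'll repeat the descent with the fingers open and check before closing.

>>> {"api": "apply_moves", "payload": {
  "steps": [
    {"translation": [0,0,0],"rotation": [0,0,0]},
    {"translation": [0,0,0],"rotation": [0,0,0]},
    {"translation": [0,0,0],"rotation": [0,0,0]},
    {"translation": [0,0,0],"rotation": [0,0,0]},
    {"translation": [0,0,-0.1],"rotation": [0,0,0]},
    {"translation": [0,0,-0.2],"rotation": [0,0,0]},
    {"translation": [0,0,-0.3],"rotation": [0,0,0]},
    {"translation": [0,0,-0.4],"rotation": [0,0,0]},
    {"translation": [0,0,-0.46],"rotation": [0,0,0]},
    {"translation": [0,0,-0.46],"rotation": [0,0,0]}
  ],
  "jaw": -0.2
}}

```text
t: 6.23
eef_pos: [0.5417, 0.3018, 0.1652]
ee_rot: [3.137, -0.004, -1.73]
force: [-0.8, 0.2, -0.9]
width: 0.0521
gripper_force: 0.0
```

Run:
```python
from h import *
st();w=grab_frame('wrist');b=grab_frame('side')
D=np.zeros((520,800,3),np.uint8)
D[:,:480]=cv2.resize(w[150:410,170:410],(480,520),interpolation=cv2.INTER_CUBIC)
D[:320,480:]=np.clip(cv2.resize(b[95:160,165:230],(320,320),interpolation=cv2.INTER_CUBIC)*1.5,0,255)
cv2.imwrite('pics/m3.png',D)
```

```text
6.23 [0.5417 0.3018 0.1652] [ 3.1373 -0.0044 -1.7304] w 0.0521 gf 0.0 F [-0.8014  0.1624 -0.8597] q [ 0.822   0.2946 -0.1541 -0.0012 -1.1282 -0.9811]
```

View pics/m3.png

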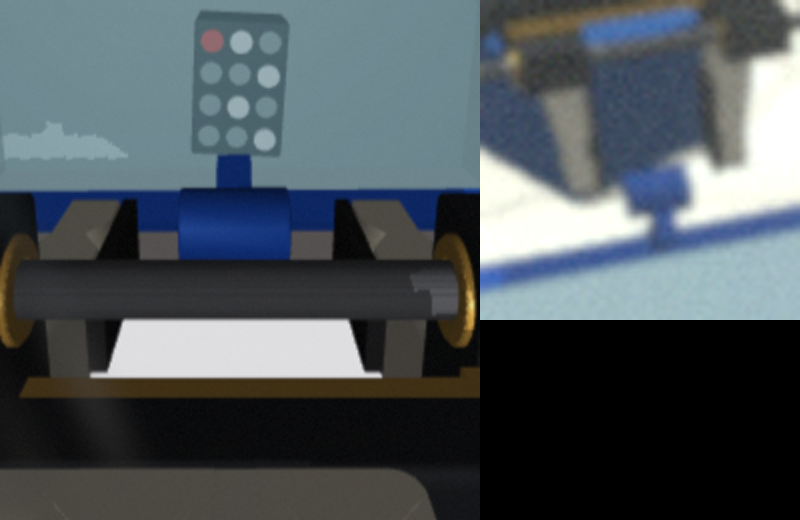

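The side view shows the open fingertips at about rows 128–135, roughly 8–10 px above where the reported TCP projects. The tips are really about 25 mm higher, so the fingers shut above the knob. I'll go down 24 mm more and close.

>>> {"api": "apply_moves", "payload": {
  "steps": [
    {"translation": [0,0,-0.03],"rotation": [0,0,0]},
    {"translation": [0,0,-0.06],"rotation": [0,0,0]},
    {"translation": [0,0,-0.08],"rotation": [0,0,0]},
    {"translation": [0,0,-0.095],"rotation": [0,0,0]},
    {"translation": [0,0,-0.095],"rotation": [0,0,0]},
    {"translation": [0,0,-0.095],"rotation": [0,0,0]},
    {"translation": [0,0,-0.095],"rotation": [0,0,0]},
    {"translation": [0,0,-0.095],"rotation": [0,0,0]},
    {"translation": [0,0,-0.095],"rotation": [0,0,0]},
    {"translation": [0,0,-0.095],"rotation": [0,0,0]}
  ]
}}

```text
t: 7.17
eef_pos: [0.5436, 0.3032, 0.1456]
ee_rot: [-3.141, 0.0, -1.73]
force: [-0.3, -0.4, -0.2]
width: 0.0524
gripper_force: 0.0
```

>>> {"api": "apply_moves", "payload": {
  "steps": [
    {"translation": [0,0,0],"rotation": [0,0,0]},
    {"translation": [0,0,0],"rotation": [0,0,0]},
    {"translation": [0,0,0],"rotation": [0,0,0]},
    {"translation": [0,0,0],"rotation": [0,0,0]},
    {"translation": [0,0,0],"rotation": [0,0,0]},
    {"translation": [0,0,0],"rotation": [0,0,0]},
    {"translation": [0,0,0],"rotation": [0,0,0]},
    {"translation": [0,0,0],"rotation": [0,0,0]},
    {"translation": [0,0,0],"rotation": [0,0,0]},
    {"translation": [0,0,0],"rotation": [0,0,0]}
  ],
  "jaw": 1,
  "newtons": 12
}}

```text
t: 8.0
eef_pos: [0.5425, 0.3034, 0.1452]
ee_rot: [3.14, -0.0, -1.73]
force: [-5.7, 1.0, 3.0]
width: 0.0298
gripper_force: 12.0
```

Gripped at 29.8 mm. Now I'll swing the flap down along the arc.

>>> {"api": "apply_moves", "payload": {
  "steps": [
    {"translation": [-0.01,-0.05,0.03],"rotation": [0,0,0]},
    {"translation": [-0.02,-0.1,0.05],"rotation": [0,0,0]},
    {"translation": [-0.02,-0.15,0.07],"rotation": [0,0,0]},
    {"translation": [-0.03,-0.21,0.09],"rotation": [0,0,0]},
    {"translation": [-0.04,-0.26,0.1],"rotation": [0,0,0]},
    {"translation": [-0.05,-0.32,0.105],"rotation": [0,0,0]},
    {"translation": [-0.06,-0.38,0.105],"rotation": [0,0,0]},
    {"translation": [-0.07,-0.43,0.1],"rotation": [0,0,0]},
    {"translation": [-0.08,-0.49,0.1],"rotation": [0,0,0]},
    {"translation": [-0.085,-0.55,0.09],"rotation": [0,0,0]}
  ]
}}

```text
t: 8.83
eef_pos: [0.5208, 0.1644, 0.167]
ee_rot: [3.14, 0.0, -1.73]
force: [-6.2, 5.5, -10.2]
width: 0.0294
gripper_force: 12.0
```

>>> {"api": "apply_moves", "payload": {
  "steps": [
    {"translation": [-0.01,-0.05,-0.02],"rotation": [0,0,0]},
    {"translation": [-0.02,-0.11,-0.04],"rotation": [0,0,0]},
    {"translation": [-0.03,-0.16,-0.06],"rotation": [0,0,0]},
    {"translation": [-0.03,-0.21,-0.09],"rotation": [0,0,0]},
    {"translation": [-0.04,-0.26,-0.12],"rotation": [0,0,0]},
    {"translation": [-0.05,-0.3,-0.16],"rotation": [0,0,0]},
    {"translation": [-0.05,-0.34,-0.2],"rotation": [0,0,0]},
    {"translation": [-0.06,-0.38,-0.24],"rotation": [0,0,0]},
    {"translation": [-0.065,-0.41,-0.28],"rotation": [0,0,0]},
    {"translation": [-0.07,-0.44,-0.32],"rotation": [0,0,0]}
  ]
}}

```text
t: 9.67
eef_pos: [0.5036, 0.0544, 0.0874]
ee_rot: [3.141, -0.0, -1.731]
force: [-7.4, 7.2, -3.1]
width: 0.0298
gripper_force: 12.0
```

>>> {"api": "apply_moves", "payload": {
  "steps": [
    {"translation": [0,0,0],"rotation": [0,0,0]},
    {"translation": [0,0,0],"rotation": [0,0,0]},
    {"translation": [0,0,0],"rotation": [0,0,0]},
    {"translation": [0,0,0],"rotation": [0,0,0]},
    {"translation": [0,0,0],"rotation": [0,0,0]},
    {"translation": [0,0,0],"rotation": [0,0,0]},
    {"translation": [0,0,0],"rotation": [0,0,0]},
    {"translation": [0,0,0],"rotation": [0,0,0]},
    {"translation": [0,0,0],"rotation": [0,0,0]},
    {"translation": [0,0,0],"rotation": [0,0,0]}
  ]
}}

```text
t: 10.5
eef_pos: [0.5036, 0.0547, 0.088]
ee_rot: [3.14, -0.002, -1.73]
force: [-6.2, 1.5, -2.8]
width: 0.0296
gripper_force: 12.0
```

>>> {"api": "apply_moves", "payload": {
  "steps": [
    {"translation": [0,-0.01,-0.015],"rotation": [0,0,0]},
    {"translation": [0,-0.02,-0.03],"rotation": [0,0,0]},
    {"translation": [0,-0.02,-0.03],"rotation": [0,0,0]},
    {"translation": [0,-0.02,-0.03],"rotation": [0,0,0]},
    {"translation": [0,0,0],"rotation": [0,0,0]},
    {"translation": [0,0,0],"rotation": [0,0,0]},
    {"translation": [0,0,0],"rotation": [0,0,0]},
    {"translation": [0,0,0],"rotation": [0,0,0]},
    {"translation": [0,0,0],"rotation": [0,0,0]},
    {"translation": [0,0,0],"rotation": [0,0,0]}
  ]
}}

```text
t: 11.33
eef_pos: [0.5037, 0.0549, 0.0886]
ee_rot: [3.14, -0.002, -1.73]
force: [-8.0, 0.2, -0.0]
width: 0.0296
gripper_force: 12.0
```

>>> {"api": "apply_moves", "payload": {
  "steps": [
    {"translation": [0,0,0],"rotation": [0,0,0]},
    {"translation": [0,0,0],"rotation": [0,0,0]},
    {"translation": [0,0,0],"rotation": [0,0,0]},
    {"translation": [0,0,0],"rotation": [0,0,0]},
    {"translation": [0,0,0.15],"rotation": [0,0,0]},
    {"translation": [0,0,0.3],"rotation": [0,0,0]},
    {"translation": [0,0,0.45],"rotation": [0,0,0]},
    {"translation": [0,0,0.6],"rotation": [0,0,0]},
    {"translation": [0,0,0.6],"rotation": [0,0,0]},
    {"translation": [0,0,0.6],"rotation": [0,0,0]}
  ],
  "jaw": -0.3
}}

```text
t: 12.17
eef_pos: [0.5066, 0.0562, 0.241]
ee_rot: [-3.136, 0.003, -1.73]
force: [-1.1, 0.8, -1.1]
width: 0.0568
gripper_force: 0.0
```

>>> {"api": "apply_moves", "payload": {
  "steps": [
    {"translation": [0.13,0.94,0],"rotation": [0,0,0]},
    {"translation": [0.13,0.94,0],"rotation": [0,0,0]},
    {"translation": [0.13,0.94,0],"rotation": [0,0,0]},
    {"translation": [0.13,0.94,0],"rotation": [0,0,0]},
    {"translation": [0.13,0.94,0],"rotation": [0,0,0]},
    {"translation": [0.13,0.94,0],"rotation": [0,0,0]},
    {"translation": [0.13,0.94,0],"rotation": [0,0,0]},
    {"translation": [0.13,0.94,0],"rotation": [0,0,0]},
    {"translation": [0.13,0.94,0],"rotation": [0,0,0]},
    {"translation": [0.13,0.94,0],"rotation": [0,0,0]}
  ]
}}

```text
t: 13.0
eef_pos: [0.5371, 0.2896, 0.2375]
ee_rot: [3.141, -0.001, -1.731]
force: [-0.1, -0.2, 0.0]
width: 0.0574
gripper_force: 0.0
```

Run:
```python
from h import *
c=camera_model('wrist');s=st();w=grab_frame('wrist');b=grab_frame('side');t=grab_frame('top')
for n,i in(('w4',w),('s4',b),('t4',t)):cv2.imwrite(f'pics/{n}.png',i)
print(c)
D=np.zeros((600,800,3),np.uint8)
D[:315,:420]=cv2.resize(w,(420,315),interpolation=cv2.INTER_AREA)
D[:315,420:]=np.clip(cv2.resize(b[90:255,130:330],(380,314),interpolation=cv2.INTER_CUBIC)*1.5,0,255).astype(np.uint8) if 0 else np.clip(cv2.resize(b[90:255,130:330],(380,315),interpolation=cv2.INTER_CUBIC)*1.5,0,255)
x=t[165:310,130:330];D[320:600,:386]=np.clip(cv2.resize(x,(386,280),interpolation=cv2.INTER_CUBIC)*1.5,0,255)
cv2.imwrite('pics/m4.png',D)
```

```text
13.0 [0.5371 0.2896 0.2375] [ 3.1412 -0.0006 -1.7305] w 0.0574 gf 0.0 F [-0.0695 -0.1918  0.0193] q [ 0.8143  0.2303 -0.0743  0.0001 -1.267  -0.9741]
{'fx': 319.9507319017093, 'fy': 319.9507319017093, 'cx': 287.4663082780513, 'cy': 215.22670811225052, 'xyz': array([0.526 , 0.219 , 0.4262]), 'rotation': array([ 2.8697, -0.0006,  2.9829])}
```

View pics/m4.png

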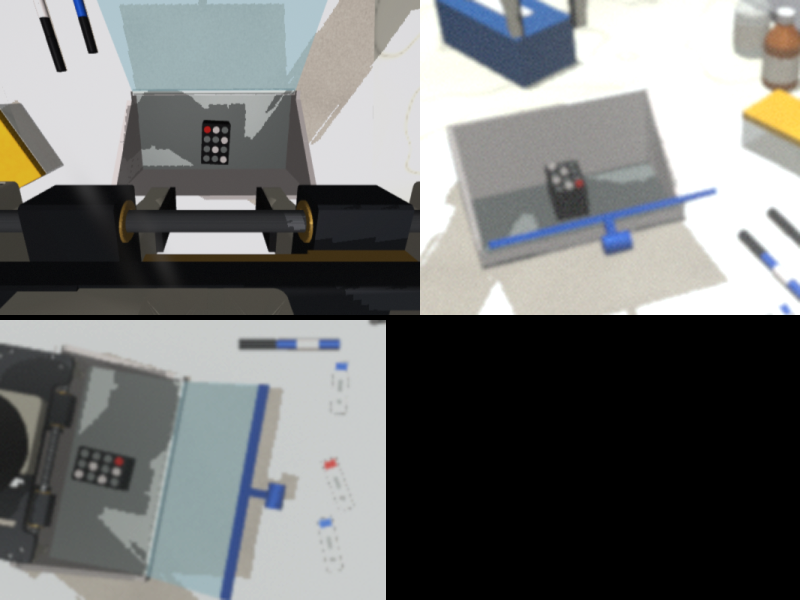

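The top and side views show the flap fully down and the rack uncovered. In the wrist view the rack is near (288,190). Next I'll measure the rack, the knob and the tip offset.

Run:
```python
from h import *
CM['wrist']=dict(fx=319.95,fy=319.95,cx=287.466,cy=215.227,xyz=np.array([.526,.219,.4262]),rotation=np.array([2.8697,-.0006,2.9829]))
for n,(x0,x1,y0,y1) in(('w4',(262,314,155,225)),('t4',(162,205,225,262))):
    im=cv2.imread(f'pics/{n}.png');g=im[y0:y1,x0:x1].max(2)
    d=(g<55).astype(np.uint8);d=cv2.morphologyEx(d,cv2.MORPH_CLOSE,np.ones((9,9)))
    cs,_=cv2.findContours(d,0,2);c=max(cs,key=cv2.contourArea)
    ins=cv2.erode(cv2.drawContours(np.zeros_like(d),[c],-1,1,-1),np.ones((3,3)))
    caps=((g>62)&(ins>0)).astype(np.uint8)
    k,_,stt,cen=cv2.connectedComponentsWithStats(caps)
    cc=[cen[i]+[x0,y0] for i in range(1,k) if stt[i,4]>4]
    nm={'w4':'wrist','t4':'top'}[n]
    P=np.array([onz(nm,p,.057) for p in cc])[:,:2]
    print(n,cv2.minAreaRect(c+np.array([x0,y0])),len(cc))
    r=cv2.minAreaRect(P.astype(np.float32));print('caps rect',r);print(P)
    q=cv2.boxPoints(cv2.minAreaRect((c+np.array([x0,y0])).astype(np.float32)));w=np.array([onz(nm,p,.052) for p in q])[:,:2];print('outline',w.tolist(),w.mean(0))
print('knob',tri((272.5,255.7),(130+(617-420)*200/380,90+240*165/315)))
print('sidetip at',[ (h,) for h in()])
def pr(n,P):
    c=CM[n];p=R.from_euler('xyz',c['rotation']).inv().apply(np.array(P)-c['xyz']);return np.array([c['cx']+c['fx']*p[0]/p[2],c['cy']+c['fy']*p[1]/p[2]])
for dz in(0,.0188,.03):
  for dy in(0,.01):print(dz,dy,pr('side',[.5371,.2896+dy,.2375+dz]),'obs 197.1 104.4', pr('wrist',[.5371,.2896+dy,.2375+dz]))
```

```text
w4 ((287.01959228515625, 189.56906127929688), (37.9608039855957, 58.439659118652344), 2.6025619506835938) 12
caps rect ((0.5383940935134888, 0.29317209124565125), (0.04696175456047058, 0.027215389534831047), 78.29317474365234)
[[0.547  0.268 ]
 [0.5337 0.2705]
 [0.5204 0.2729]
 [0.5501 0.2826]
 [0.5368 0.2851]
 [0.5235 0.2885]
 [0.5527 0.2978]
 [0.54   0.3009]
 [0.5269 0.3033]
 [0.5563 0.3127]
 [0.5429 0.3156]
 [0.5299 0.3189]]
outline [[0.567712097995005, 0.3213894830405799], [0.5523539564936716, 0.25261331130086645], [0.509274850199126, 0.261514554524836], [0.5224575639441442, 0.33085404387325734]] [0.5379 0.2916]
t4 ((180.32225036621094, 239.01040649414062), (37.528865814208984, 27.147167205810547), 1.847610354423523) 5
caps rect ((0.5322017669677734, 0.28978583216667175), (0.018760619685053825, 0.053881313651800156), 12.87578010559082)
[[0.5473 0.2656]
 [0.5396 0.2993]
 [0.5332 0.2688]
 [0.5295 0.3168]
 [0.5233 0.2866]]
outline [[0.5105787898567924, 0.3404942601068392], [0.5779867451022048, 0.3416584106305629], [0.5764119721360853, 0.24741550517940994], [0.5092067139116475, 0.2469085633991112]] [0.5435 0.2941]
knob (array([0.5052, 0.0593, 0.1342]), np.float64(0.0007277901626693983))
sidetip at []
0 0 [198.0529 117.1194] obs 197.1 104.4 [287.5981 244.1479]
0 0.01 [196.3147 115.2188] obs 197.1 104.4 [290.0796 258.7169]
0.0188 0 [197.1384 109.4807] obs 197.1 104.4 [287.631  255.8465]
0.0188 0.01 [195.3839 107.6076] obs 197.1 104.4 [290.3542 271.6705]
0.03 0 [196.5821 104.8346] obs 197.1 104.4 [287.6538 263.9865]
0.03 0.01 [194.8178 102.9787] obs 197.1 104.4 [290.5448 280.6639]
```

>>> {"api": "apply_moves", "payload": {
  "steps": [
    {"translation": [0.004,0.012,-0.1],"rotation": [0,0,-0.085]},
    {"translation": [0.004,0.012,-0.22],"rotation": [0,0,-0.085]},
    {"translation": [0.004,0.012,-0.34],"rotation": [0,0,-0.085]},
    {"translation": [0.004,0.012,-0.46],"rotation": [0,0,-0.085]},
    {"translation": [0.004,0.012,-0.56],"rotation": [0,0,-0.085]},
    {"translation": [0.004,0.012,-0.64],"rotation": [0,0,-0.085]},
    {"translation": [0.004,0.012,-0.7],"rotation": [0,0,-0.085]},
    {"translation": [0.004,0.012,-0.74],"rotation": [0,0,-0.085]},
    {"translation": [0.004,0.012,-0.76],"rotation": [0,0,-0.085]},
    {"translation": [0.004,0.012,-0.76],"rotation": [0,0,-0.085]}
  ],
  "jaw": -0.6
}}

```text
t: 13.98
eef_pos: [0.5381, 0.293, 0.0472]
ee_rot: [3.141, -0.001, -1.775]
force: [-0.3, 0.5, 0.5]
width: 0.0703
gripper_force: 0.0
```

>>> {"api": "apply_moves", "payload": {
  "steps": [
    {"translation": [0,0,-0.02],"rotation": [0,0,0]},
    {"translation": [0,0,-0.04],"rotation": [0,0,0]},
    {"translation": [0,0,-0.06],"rotation": [0,0,0]},
    {"translation": [0,0,-0.08],"rotation": [0,0,0]},
    {"translation": [0,0,-0.1],"rotation": [0,0,0]},
    {"translation": [0,0,-0.12],"rotation": [0,0,0]},
    {"translation": [0,0,-0.13],"rotation": [0,0,0]},
    {"translation": [0,0,-0.14],"rotation": [0,0,0]},
    {"translation": [0,0,-0.14],"rotation": [0,0,0]},
    {"translation": [0,0,-0.14],"rotation": [0,0,0]}
  ]
}}

```text
t: 14.82
eef_pos: [0.5383, 0.2936, 0.0127]
ee_rot: [3.142, -0.0, -1.774]
force: [-0.7, -0.5, 0.3]
width: 0.0703
gripper_force: 0.0
```

Run:
```python
from h import *
st();cv2.imwrite('pics/s5.png',grab_frame('side'));cv2.imwrite('pics/w5.png',grab_frame('wrist'))
```

```text
14.82 [0.5383 0.2936 0.0127] [ 3.1415 -0.0002 -1.7743] w 0.0703 gf 0.0 F [-0.7094 -0.5072  0.3467] q [ 0.8175  0.4312 -0.3444  0.0001 -0.7954 -1.0211]
```

>>> {"api": "apply_moves", "payload": {
  "steps": [
    {"translation": [0,0,0],"rotation": [0,0,0]},
    {"translation": [0,0,0],"rotation": [0,0,0]},
    {"translation": [0,0,0],"rotation": [0,0,0]},
    {"translation": [0,0,0],"rotation": [0,0,0]},
    {"translation": [0,0,0],"rotation": [0,0,0]},
    {"translation": [0,0,0],"rotation": [0,0,0]},
    {"translation": [0,0,0],"rotation": [0,0,0]},
    {"translation": [0,0,0],"rotation": [0,0,0]},
    {"translation": [0,0,0],"rotation": [0,0,0]},
    {"translation": [0,0,0],"rotation": [0,0,0]}
  ],
  "jaw": 1,
  "newtons": 25
}}

```text
t: 15.75
eef_pos: [0.5383, 0.2937, 0.0129]
ee_rot: [-3.141, 0.0, -1.774]
force: [-0.4, 0.7, 1.7]
width: 0.0438
gripper_force: 25.0
```

>>> {"api": "apply_moves", "payload": {
  "steps": [
    {"translation": [0,0,0.05],"rotation": [0,0,0]},
    {"translation": [0,0,0.1],"rotation": [0,0,0]},
    {"translation": [0,0,0.2],"rotation": [0,0,0]},
    {"translation": [0,0,0.3],"rotation": [0,0,0]},
    {"translation": [0,0,0.4],"rotation": [0,0,0]},
    {"translation": [0,0,0.5],"rotation": [0,0,0]},
    {"translation": [0,0,0.6],"rotation": [0,0,0]},
    {"translation": [0,0,0.7],"rotation": [0,0,0]},
    {"translation": [0,0,0.7],"rotation": [0,0,0]},
    {"translation": [0,0,0.7],"rotation": [0,0,0]}
  ]
}}

```text
t: 16.58
eef_pos: [0.5386, 0.2941, 0.1891]
ee_rot: [-3.14, 0.002, -1.774]
force: [-0.2, 0.5, -1.8]
width: 0.0439
gripper_force: 25.0
```

Run:
```python
from h import *
s=st()
P=s['eef_pos'];b=grab_frame('side');w=grab_frame('wrist')
cv2.imwrite('pics/s6.png',b);cv2.imwrite('pics/w6.png',w)
c=CM['side'];p=R.from_euler('xyz',c['rotation']).inv().apply(P-c['xyz']);u=np.array([c['cx']+c['fx']*p[0]/p[2],c['cy']+c['fy']*p[1]/p[2]]);print('tcp px',u)
x,y=u.astype(int);x0,y0=x-40,y-60;print(x0,y0)
D=np.zeros((500,800,3),np.uint8)
D[:500,:400]=np.clip(cv2.resize(b[y0:y0+100,x0:x0+80],(400,500),interpolation=cv2.INTER_CUBIC)*1.5,0,255)
D[:,400:]=np.clip(cv2.resize(w[150:400,190:390],(400,500))*1.5,0,255)
cv2.imwrite('pics/m6.png',D)
```

```text
16.58 [0.5386 0.2941 0.1891] [-3.1403  0.0025 -1.7744] w 0.0439 gf 25.0 F [-0.2467  0.4777 -1.8141] q [ 0.8175  0.2619 -0.1431 -0.0002 -1.163  -1.0211]
tcp px [200.1398 134.843 ]
160 74
```

View pics/m6.png

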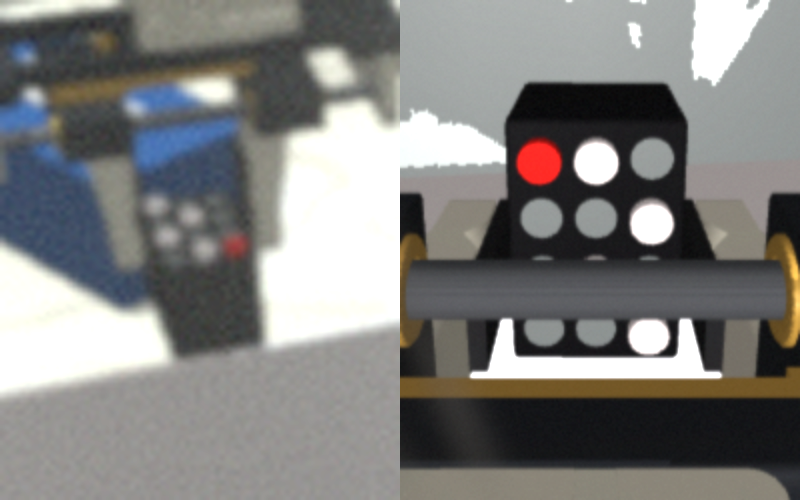

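The rack is held squarely, with the fingertips about 30 mm above its underside. That clears the 12 mm stops. I'll carry it to a parking spot on the scanner, short of the corner.

>>> {"api": "apply_moves", "payload": {
  "steps": [
    {"translation": [0,-0.1,0.1],"rotation": [0,0,0]},
    {"translation": [0,-0.2,0.1],"rotation": [0,0,0.05]},
    {"translation": [0,-0.32,0.1],"rotation": [0,0,0.1]},
    {"translation": [0,-0.46,0.1],"rotation": [0,0,0.15]},
    {"translation": [0,-0.6,0.1],"rotation": [0,0,0.2]},
    {"translation": [0,-0.74,0.1],"rotation": [0,0,0.25]},
    {"translation": [0,-0.86,0.1],"rotation": [0,0,0.25]},
    {"translation": [0,-0.96,0.1],"rotation": [0,0,0.25]},
    {"translation": [0,-0.98,0.1],"rotation": [0,0,0.25]},
    {"translation": [0,-0.98,0.1],"rotation": [0,0,0.25]}
  ]
}}

```text
t: 17.52
eef_pos: [0.5374, 0.0468, 0.2115]
ee_rot: [3.139, -0.001, -1.646]
force: [-0.3, 0.4, -1.4]
width: 0.0435
gripper_force: 25.0
```

>>> {"api": "apply_moves", "payload": {
  "steps": [
    {"translation": [0,-0.1,0],"rotation": [0,0,0]},
    {"translation": [0,-0.2,0],"rotation": [0,0,0.05]},
    {"translation": [0,-0.32,0],"rotation": [0,0,0.1]},
    {"translation": [0,-0.46,0],"rotation": [0,0,0.15]},
    {"translation": [0,-0.6,0],"rotation": [0,0,0.2]},
    {"translation": [0,-0.74,0],"rotation": [0,0,0.25]},
    {"translation": [0,-0.86,0],"rotation": [0,0,0.28]},
    {"translation": [0,-0.96,0],"rotation": [0,0,0.28]},
    {"translation": [0,-0.98,0],"rotation": [0,0,0.28]},
    {"translation": [0,-0.98,0],"rotation": [0,0,0.28]}
  ]
}}

```text
t: 18.35
eef_pos: [0.538, -0.1971, 0.2114]
ee_rot: [3.139, 0.0, -1.499]
force: [0.5, 1.1, -1.5]
width: 0.0436
gripper_force: 25.0
```

>>> {"api": "apply_moves", "payload": {
  "steps": [
    {"translation": [0,-0.1,-0.1],"rotation": [0,0,0]},
    {"translation": [0,-0.2,-0.2],"rotation": [0,0,0]},
    {"translation": [0,-0.3,-0.3],"rotation": [0,0,0]},
    {"translation": [0,-0.35,-0.4],"rotation": [0,0,0]},
    {"translation": [0,-0.35,-0.48],"rotation": [0,0,0]},
    {"translation": [0,-0.35,-0.54],"rotation": [0,0,0]},
    {"translation": [0,-0.35,-0.58],"rotation": [0,0,0]},
    {"translation": [0,-0.35,-0.6],"rotation": [0,0,0]},
    {"translation": [0,-0.35,-0.6],"rotation": [0,0,0]},
    {"translation": [0,-0.35,-0.6],"rotation": [0,0,0]}
  ]
}}

```text
t: 19.18
eef_pos: [0.539, -0.2833, 0.0634]
ee_rot: [-3.141, -0.0, -1.496]
force: [-0.5, -0.2, -0.4]
width: 0.0437
gripper_force: 25.0
```

>>> {"api": "apply_moves", "payload": {
  "steps": [
    {"translation": [0,0,-0.02],"rotation": [0,0,0]},
    {"translation": [0,0,-0.04],"rotation": [0,0,0]},
    {"translation": [0,0,-0.055],"rotation": [0,0,0]},
    {"translation": [0,0,-0.065],"rotation": [0,0,0]},
    {"translation": [0,0,-0.072],"rotation": [0,0,0]},
    {"translation": [0,0,-0.072],"rotation": [0,0,0]},
    {"translation": [0,0,-0.072],"rotation": [0,0,0]},
    {"translation": [0,0,-0.072],"rotation": [0,0,0]},
    {"translation": [0,0,-0.072],"rotation": [0,0,0]},
    {"translation": [0,0,-0.072],"rotation": [0,0,0]}
  ]
}}

```text
t: 20.02
eef_pos: [0.5383, -0.284, 0.0449]
ee_rot: [-3.141, -0.0, -1.497]
force: [-0.4, 1.8, 0.4]
width: 0.044
gripper_force: 25.0
```

>>> {"api": "apply_moves", "payload": {
  "steps": [
    {"translation": [0,0,0],"rotation": [0,0,0]},
    {"translation": [0,0,0],"rotation": [0,0,0]},
    {"translation": [0,0,0],"rotation": [0,0,0]},
    {"translation": [0,0,0],"rotation": [0,0,0]},
    {"translation": [0,0,0],"rotation": [0,0,0]},
    {"translation": [0,0,0.1],"rotation": [0,0,0]},
    {"translation": [0,0,0.2],"rotation": [0,0,0]},
    {"translation": [0,0,0.35],"rotation": [0,0,0]},
    {"translation": [0,0,0.5],"rotation": [0,0,0]},
    {"translation": [0,0,0.65],"rotation": [0,0,0]}
  ],
  "jaw": -0.5
}}

```text
t: 20.85
eef_pos: [0.5379, -0.2838, 0.209]
ee_rot: [3.141, 0.0, -1.497]
force: [0.4, -1.3, 0.3]
width: 0.0656
gripper_force: 0.0
```

>>> {"api": "apply_moves", "payload": {
  "steps": [
    {"translation": [-0.01,0.1,0.04],"rotation": [0,0,0]},
    {"translation": [-0.02,0.22,0.04],"rotation": [0,0,-0.1]},
    {"translation": [-0.03,0.36,0.04],"rotation": [0,0,-0.2]},
    {"translation": [-0.05,0.5,0.04],"rotation": [0,0,-0.3]},
    {"translation": [-0.07,0.64,0.04],"rotation": [0,0,-0.4]},
    {"translation": [-0.07,0.68,0.04],"rotation": [0,0,-0.445]},
    {"translation": [-0.07,0.68,0.04],"rotation": [0,0,-0.445]},
    {"translation": [-0.07,0.68,0.04],"rotation": [0,0,-0.445]},
    {"translation": [-0.07,0.68,0.04],"rotation": [0,0,-0.445]},
    {"translation": [-0.07,0.68,0.04],"rotation": [0,0,-0.445]}
  ]
}}

```text
t: 21.68
eef_pos: [0.5208, -0.1146, 0.2172]
ee_rot: [3.141, -0.0, -1.73]
force: [-0.2, 0.7, 0.3]
width: 0.0658
gripper_force: 0.0
```

>>> {"api": "apply_moves", "payload": {
  "steps": [
    {"translation": [-0.02,0.14,0],"rotation": [0,0,0]},
    {"translation": [-0.04,0.28,0],"rotation": [0,0,0]},
    {"translation": [-0.06,0.42,0],"rotation": [0,0,0]},
    {"translation": [-0.07,0.56,0],"rotation": [0,0,0]},
    {"translation": [-0.07,0.65,0],"rotation": [0,0,0]},
    {"translation": [-0.07,0.676,0],"rotation": [0,0,0]},
    {"translation": [-0.07,0.676,0],"rotation": [0,0,0]},
    {"translation": [-0.07,0.676,0],"rotation": [0,0,0]},
    {"translation": [-0.07,0.676,0],"rotation": [0,0,0]},
    {"translation": [-0.07,0.676,0],"rotation": [0,0,0]}
  ]
}}

```text
t: 22.52
eef_pos: [0.5033, 0.0539, 0.2172]
ee_rot: [3.141, -0.0, -1.731]
force: [0.2, 1.2, -0.3]
width: 0.0659
gripper_force: 0.0
```

Run:
```python
from h import *
c=camera_model('wrist');CM['wrist']=c;s=st();w=grab_frame('wrist');cv2.imwrite('pics/w7.png',w)
k=blobs('wrist',200,380,100,260,w);rows=[(i,int(v),int(np.nonzero(k[i])[0].min()),int(np.nonzero(k[i])[0].max())) for i,v in enumerate(k.sum(1)) if v];print(rows)
p=R.from_euler('xyz',c['rotation']).inv().apply(np.array([.504,.0555,.127])-c['xyz']);print('pred',c['cx']+c['fx']*p[0]/p[2],c['cy']+c['fy']*p[1]/p[2])
```

```text
22.52 [0.5033 0.0539 0.2172] [ 3.1414 -0.0003 -1.7315] w 0.0659 gf 0.0 F [ 0.2413  1.1557 -0.2683] q [ 0.4954  0.0646 -0.3199  0.0001 -1.1866 -0.6561]
[(134, 2, 305, 306), (135, 5, 303, 307), (136, 7, 301, 307), (137, 7, 301, 307), (138, 7, 302, 308), (139, 7, 302, 308), (140, 7, 303, 309), (141, 7, 303, 309), (142, 7, 303, 309), (143, 7, 304, 310), (144, 7, 304, 310), (145, 3, 305, 307), (146, 1, 305, 305), (208, 23, 279, 301), (209, 32, 272, 303), (210, 32, 272, 303), (211, 32, 272, 303), (212, 32, 272, 303), (213, 32, 272, 303), (214, 32, 272, 303), (215, 33, 271, 303), (216, 33, 271, 303), (217, 33, 271, 303), (218, 33, 271, 303), (219, 33, 271, 303), (220, 33, 271, 303), (221, 33, 271, 303), (222, 33, 271, 303), (223, 32, 272, 303), (224, 32, 272, 303), (225, 32, 272, 303), (226, 32, 272, 303), (227, 32, 272, 303), (228, 32, 272, 303), (229, 32, 272, 303), (230, 31, 272, 302), (231, 10, 283, 292), (232, 10, 283, 292), (233, 10, 283, 292), (234, 10, 283, 292), (235, 10, 283, 292), (236, 10, 283, 292), (237, 10, 283, 292), (238, 10, 283, 292), (239, 10, 283, 292), (240, 10, 283, 292), (241, 10, 283, 292), (242, 10, 283, 292), (243, 10, 283, 292), (244, 10, 283, 292), (245, 10, 283, 292), (246, 10, 283, 292), (247, 10, 283, 292), (248, 10, 283, 292), (249, 10, 283, 292), (250, 10, 283, 292), (251, 10, 283, 292), (252, 10, 283, 292), (253, 10, 283, 292), (254, 60, 282, 350), (255, 126, 225, 350), (256, 126, 225, 350), (257, 126, 225, 350), (258, 126, 225, 350), (259, 126, 225, 350)]
pred 287.0750065163311 210.27383646815986
```

>>> {"api": "apply_moves", "payload": {
  "steps": [
    {"translation": [0.002,0.02,-0.1],"rotation": [0,0,0]},
    {"translation": [0.002,0.02,-0.2],"rotation": [0,0,0]},
    {"translation": [0.002,0.02,-0.3],"rotation": [0,0,0]},
    {"translation": [0.002,0.02,-0.38],"rotation": [0,0,0]},
    {"translation": [0.002,0.02,-0.44],"rotation": [0,0,0]},
    {"translation": [0.002,0.02,-0.48],"rotation": [0,0,0]},
    {"translation": [0.002,0.02,-0.49],"rotation": [0,0,0]},
    {"translation": [0.002,0.02,-0.49],"rotation": [0,0,0]},
    {"translation": [0.002,0.02,-0.49],"rotation": [0,0,0]},
    {"translation": [0.002,0.02,-0.49],"rotation": [0,0,0]}
  ]
}}

```text
t: 23.4
eef_pos: [0.5046, 0.0603, 0.0959]
ee_rot: [-3.14, 0.001, -1.73]
force: [-0.5, 0.2, -0.7]
width: 0.0658
gripper_force: 0.0
```

>>> {"api": "apply_moves", "payload": {
  "steps": [
    {"translation": [0,0,0],"rotation": [0,0,0]},
    {"translation": [0,0,0],"rotation": [0,0,0]},
    {"translation": [0,0,0],"rotation": [0,0,0]},
    {"translation": [0,0,0],"rotation": [0,0,0]},
    {"translation": [0,0,0],"rotation": [0,0,0]},
    {"translation": [0,0,0],"rotation": [0,0,0]},
    {"translation": [0,0,0],"rotation": [0,0,0]},
    {"translation": [0,0,0],"rotation": [0,0,0]},
    {"translation": [0,0,0],"rotation": [0,0,0]},
    {"translation": [0,0,0],"rotation": [0,0,0]}
  ],
  "jaw": 1,
  "newtons": 12
}}

```text
t: 24.23
eef_pos: [0.5044, 0.0602, 0.0951]
ee_rot: [-3.141, 0.0, -1.73]
force: [3.4, -1.3, -0.3]
width: 0.0302
gripper_force: 12.0
```

Run:
```python
from h import *
st()
def arc(a0,a1):
    for a in np.linspace(a0,a1,11)[1:]:
        h=.182*(np.cos(a)-np.cos(a0));z=.182*(np.sin(a)-np.sin(a0))
        print(np.round(np.array([.156*h,.988*h,z])/.25,2).tolist())
    print()
arc(2.55,1.70);arc(1.70,.85)
```

```text
24.23 [0.5044 0.0602 0.0951] [-3.1405  0.0003 -1.7296] w 0.0302 gf 12.0 F [ 3.4311 -1.2943 -0.3163] q [ 0.5063  0.1779 -0.492   0.0005 -0.8998 -0.6655]
[0.01, 0.04, 0.05]
[0.01, 0.08, 0.1]
[0.02, 0.12, 0.14]
[0.03, 0.17, 0.18]
[0.03, 0.22, 0.21]
[0.04, 0.27, 0.24]
[0.05, 0.33, 0.27]
[0.06, 0.39, 0.29]
[0.07, 0.44, 0.31]
[0.08, 0.5, 0.32]

[0.01, 0.06, 0.01]
[0.02, 0.12, 0.01]
[0.03, 0.18, 0.0]
[0.04, 0.24, -0.01]
[0.05, 0.3, -0.03]
[0.06, 0.36, -0.05]
[0.07, 0.42, -0.07]
[0.07, 0.47, -0.1]
[0.08, 0.52, -0.14]
[0.09, 0.57, -0.17]
```

Gripped. Now I'll swing it shut with a small extra push.

>>> {"api": "apply_moves", "payload": {
  "steps": [
    {"translation": [0.01,0.04,0.05],"rotation": [0,0,0]},
    {"translation": [0.01,0.08,0.1],"rotation": [0,0,0]},
    {"translation": [0.02,0.12,0.14],"rotation": [0,0,0]},
    {"translation": [0.03,0.17,0.18],"rotation": [0,0,0]},
    {"translation": [0.03,0.22,0.21],"rotation": [0,0,0]},
    {"translation": [0.04,0.27,0.24],"rotation": [0,0,0]},
    {"translation": [0.05,0.33,0.27],"rotation": [0,0,0]},
    {"translation": [0.06,0.39,0.29],"rotation": [0,0,0]},
    {"translation": [0.07,0.44,0.31],"rotation": [0,0,0]},
    {"translation": [0.08,0.5,0.32],"rotation": [0,0,0]}
  ]
}}

```text
t: 25.07
eef_pos: [0.524, 0.1855, 0.1753]
ee_rot: [-3.141, -0.0, -1.73]
force: [3.0, -2.3, 1.0]
width: 0.03
gripper_force: 12.0
```

>>> {"api": "apply_moves", "payload": {
  "steps": [
    {"translation": [0.01,0.06,0.01],"rotation": [0,0,0]},
    {"translation": [0.02,0.12,0.01],"rotation": [0,0,0]},
    {"translation": [0.03,0.18,0],"rotation": [0,0,0]},
    {"translation": [0.04,0.24,-0.01],"rotation": [0,0,0]},
    {"translation": [0.05,0.3,-0.03],"rotation": [0,0,0]},
    {"translation": [0.06,0.36,-0.05],"rotation": [0,0,0]},
    {"translation": [0.07,0.42,-0.07],"rotation": [0,0,0]},
    {"translation": [0.075,0.47,-0.1],"rotation": [0,0,0]},
    {"translation": [0.08,0.52,-0.14],"rotation": [0,0,0]},
    {"translation": [0.09,0.57,-0.17],"rotation": [0,0,0]}
  ]
}}

```text
t: 25.9
eef_pos: [0.5466, 0.3297, 0.132]
ee_rot: [-3.141, 0.001, -1.729]
force: [2.5, -2.1, 0.3]
width: 0.0298
gripper_force: 12.0
```

>>> {"api": "apply_moves", "payload": {
  "steps": [
    {"translation": [0,0,0],"rotation": [0,0,0]},
    {"translation": [0,0,0],"rotation": [0,0,0]},
    {"translation": [0,0.005,-0.01],"rotation": [0,0,0]},
    {"translation": [0,0.01,-0.02],"rotation": [0,0,0]},
    {"translation": [0,0.01,-0.02],"rotation": [0,0,0]},
    {"translation": [0,0.01,-0.02],"rotation": [0,0,0]},
    {"translation": [0,0.01,-0.02],"rotation": [0,0,0]},
    {"translation": [0,0.01,-0.02],"rotation": [0,0,0]},
    {"translation": [0,0.01,-0.02],"rotation": [0,0,0]},
    {"translation": [0,0.01,-0.02],"rotation": [0,0,0]}
  ]
}}

```text
t: 26.73
eef_pos: [0.5473, 0.333, 0.1285]
ee_rot: [-3.139, 0.005, -1.729]
force: [0.6, 7.5, 7.3]
width: 0.0297
gripper_force: 12.0
```

>>> {"api": "apply_moves", "payload": {
  "steps": [
    {"translation": [0,0,0],"rotation": [0,0,0]},
    {"translation": [0,0,0],"rotation": [0,0,0]},
    {"translation": [0,0,0],"rotation": [0,0,0]},
    {"translation": [0,0,0],"rotation": [0,0,0]},
    {"translation": [0,0,0.1],"rotation": [0,0,0]},
    {"translation": [0,0,0.2],"rotation": [0,0,0]},
    {"translation": [0,0,0.35],"rotation": [0,0,0]},
    {"translation": [0,0,0.5],"rotation": [0,0,0]},
    {"translation": [0,0,0.5],"rotation": [0,0,0]},
    {"translation": [0,0,0.5],"rotation": [0,0,0]}
  ],
  "jaw": -0.2
}}

```text
t: 27.57
eef_pos: [0.5471, 0.3306, 0.2549]
ee_rot: [-3.139, 0.004, -1.73]
force: [-0.7, 0.3, -0.6]
width: 0.0527
gripper_force: 0.0
```

Run:
```python
from h import *
c=camera_model('wrist');CM['wrist']=c;s=st();w=grab_frame('wrist')
k=blobs('wrist',150,430,100,260,w);print([(i,int(v),int(np.nonzero(k[i])[0].min()),int(np.nonzero(k[i])[0].max())) for i,v in enumerate(k.sum(1)) if v and i%2==0])
b=grab_frame('side');k=blobs('side',185,220,115,160,b)
print('side',[(i,int(v),int(np.nonzero(k[i])[0].min()),int(np.nonzero(k[i])[0].max())) for i,v in enumerate(k.sum(1)) if v])
def pr(n,P):
    c=CM[n];p=R.from_euler('xyz',c['rotation']).inv().apply(np.array(P)-c['xyz']);return np.array([c['cx']+c['fx']*p[0]/p[2],c['cy']+c['fy']*p[1]/p[2]])
for j in(-.04,0,.06,.12,.16):
    h=.182*np.cos(.863+j);P=[.5286+.156*h,.2098+.988*h,.03+.182*np.sin(.863+j)];he=.163*np.cos(.698+j);E=[.5286+.156*he,.2098+.988*he,.03+.163*np.sin(.698+j)];print(j,'knob',pr('wrist',P),'edge',pr('wrist',E),'side knob',pr('side',P),'edge',pr('side',E))
```

```text
27.57 [0.5471 0.3306 0.2549] [-3.139   0.0036 -1.7302] w 0.0527 gf 0.0 F [-0.7248  0.2511 -0.6136] q [ 0.8485  0.2677  0.0145  0.0003 -1.3132 -1.008 ]
[(188, 9, 284, 292), (190, 11, 283, 293), (192, 11, 283, 293), (194, 11, 283, 293), (196, 11, 283, 293), (198, 256, 161, 416), (200, 256, 161, 416), (202, 258, 160, 417), (204, 258, 160, 417), (206, 258, 160, 417), (208, 257, 160, 416), (210, 35, 271, 305), (212, 35, 271, 305), (214, 34, 272, 305), (216, 33, 272, 304), (218, 33, 272, 304), (220, 32, 273, 304)]
side []
-0.04 knob [287.1872 209.4398] edge [287.3026 205.8955] side knob [198.6326 135.9545] edge [199.5726 146.7221]
0 knob [287.1578 204.8969] edge [287.2805 203.1463] side knob [198.9651 135.3171] edge [199.7601 145.8137]
0.06 knob [287.112  197.1924] edge [287.2459 198.3713] side knob [199.5266 134.5692] edge [200.0962 144.6184]
0.12 knob [287.0644 188.3808] edge [287.2098 192.7813] side knob [200.1639 134.0803] edge [200.4986 143.6323]
0.16 knob [287.0317 181.8738] edge [287.1848 188.5849] side knob [200.6308 133.9033] edge [200.804  143.0957]
```

The flap is shut: knob at row about 209 and edge at about 203, which matches joint ≈ 0. Back to the rack.

>>> {"api": "apply_moves", "payload": {
  "steps": [
    {"translation": [0,-0.12,0],"rotation": [0,0,0]},
    {"translation": [0,-0.26,0],"rotation": [0,0,0.1]},
    {"translation": [0,-0.4,0],"rotation": [0,0,0.2]},
    {"translation": [-0.02,-0.56,0],"rotation": [0,0,0.2]},
    {"translation": [-0.02,-0.72,0],"rotation": [0,0,0.2]},
    {"translation": [-0.02,-0.86,0],"rotation": [0,0,0.2]},
    {"translation": [-0.02,-0.98,0],"rotation": [0,0,0.2]},
    {"translation": [-0.02,-0.98,0],"rotation": [0,0,0.2]},
    {"translation": [-0.02,-0.98,0],"rotation": [0,0,0.2]},
    {"translation": [-0.02,-0.98,0],"rotation": [0,0,0.2]}
  ],
  "jaw": -0.5
}}

```text
t: 28.5
eef_pos: [0.5408, 0.0848, 0.2512]
ee_rot: [3.14, -0.001, -1.626]
force: [1.0, 0.6, 0.1]
width: 0.0654
gripper_force: 0.0
```

>>> {"api": "apply_moves", "payload": {
  "steps": [
    {"translation": [0,-0.12,0],"rotation": [0,0,0]},
    {"translation": [0,-0.26,0],"rotation": [0,0,0.1]},
    {"translation": [0,-0.4,0],"rotation": [0,0,0.2]},
    {"translation": [-0.015,-0.56,0],"rotation": [0,0,0.245]},
    {"translation": [-0.015,-0.72,0],"rotation": [0,0,0.245]},
    {"translation": [-0.015,-0.86,0],"rotation": [0,0,0.245]},
    {"translation": [-0.015,-0.98,0],"rotation": [0,0,0.245]},
    {"translation": [-0.015,-0.98,0],"rotation": [0,0,0.245]},
    {"translation": [-0.015,-0.98,0],"rotation": [0,0,0.245]},
    {"translation": [-0.015,-0.98,0],"rotation": [0,0,0.245]}
  ]
}}

```text
t: 29.33
eef_pos: [0.5376, -0.1591, 0.2515]
ee_rot: [3.14, 0.0, -1.497]
force: [0.6, -0.4, -0.2]
width: 0.0658
gripper_force: 0.0
```

>>> {"api": "apply_moves", "payload": {
  "steps": [
    {"translation": [0,-0.12,0],"rotation": [0,0,0]},
    {"translation": [0,-0.24,-0.05],"rotation": [0,0,0]},
    {"translation": [0,-0.36,-0.1],"rotation": [0,0,0]},
    {"translation": [0,-0.48,-0.15],"rotation": [0,0,0]},
    {"translation": [0,-0.5,-0.18],"rotation": [0,0,0]},
    {"translation": [0,-0.5,-0.18],"rotation": [0,0,0]},
    {"translation": [0,-0.5,-0.18],"rotation": [0,0,0]},
    {"translation": [0,-0.5,-0.18],"rotation": [0,0,0]},
    {"translation": [0,-0.5,-0.18],"rotation": [0,0,0]},
    {"translation": [0,-0.5,-0.18],"rotation": [0,0,0]}
  ]
}}

```text
t: 30.17
eef_pos: [0.5382, -0.2838, 0.2083]
ee_rot: [-3.14, -0.0, -1.495]
force: [-0.5, 0.2, 0.7]
width: 0.0657
gripper_force: 0.0
```

Run:
```python
from h import *
c=camera_model('wrist');CM['wrist']=c;s=st();w=grab_frame('wrist');cv2.imwrite('pics/w8.png',w)
h=cv2.cvtColor(w,cv2.COLOR_BGR2HSV).astype(int);H,S,V=h[...,0],h[...,1],h[...,2]
roi=np.zeros(H.shape,bool);roi[60:255]=1
for n,m in(('blue',(H>100)&(H<125)&(S>120)),('orange',(H>8)&(H<22)&(S>150)&(V>90))):
    m=(m&roi).astype(np.uint8)
    cs,_=cv2.findContours(m,0,2)
    for q in sorted(cs,key=cv2.contourArea)[-2:]:
        if cv2.contourArea(q)<60:continue
        r=cv2.minAreaRect(q);P=np.array([onz('wrist',p,.052)[:2] for p in cv2.boxPoints(r)]);print(n,cv2.contourArea(q),cv2.boundingRect(q),r[2]);print(P)
```

```text
30.17 [ 0.5382 -0.2838  0.2083] [-3.14   -0.0004 -1.4951] w 0.0657 gf 0.0 F [-0.5419  0.2041  0.7124] q [-0.1645  0.2419 -0.1255  0.     -1.2018  0.2401]
blue 1113.5 (237, 147, 15, 108) 87.95458984375
[[ 0.5967 -0.3296]
 [ 0.5843 -0.331 ]
 [ 0.5746 -0.2094]
 [ 0.5881 -0.2079]]
orange 874.5 (247, 135, 86, 12) 90.0
[[ 0.5858 -0.3428]
 [ 0.4971 -0.3496]
 [ 0.4958 -0.3384]
 [ 0.5853 -0.3315]]
```

The stops in the wrist view give a corner near (0.5847, −0.332) at yaw 4.45°. Now I'll regrip the rack.

>>> {"api": "apply_moves", "payload": {
  "steps": [
    {"translation": [0,0,-0.12],"rotation": [0,0,0]},
    {"translation": [0,0,-0.24],"rotation": [0,0,0]},
    {"translation": [0,0,-0.36],"rotation": [0,0,0]},
    {"translation": [0,0,-0.46],"rotation": [0,0,0]},
    {"translation": [0,0,-0.54],"rotation": [0,0,0]},
    {"translation": [0,0,-0.6],"rotation": [0,0,0]},
    {"translation": [0,0,-0.64],"rotation": [0,0,0]},
    {"translation": [0,0,-0.653],"rotation": [0,0,0]},
    {"translation": [0,0,-0.653],"rotation": [0,0,0]},
    {"translation": [0,0,-0.653],"rotation": [0,0,0]}
  ]
}}

```text
t: 31.05
eef_pos: [0.5382, -0.285, 0.045]
ee_rot: [-3.14, -0.001, -1.496]
force: [-0.4, 0.1, 0.5]
width: 0.0658
gripper_force: 0.0
```

>>> {"api": "apply_moves", "payload": {
  "steps": [
    {"translation": [0,0,0],"rotation": [0,0,0]},
    {"translation": [0,0,0],"rotation": [0,0,0]},
    {"translation": [0,0,0],"rotation": [0,0,0]},
    {"translation": [0,0,0],"rotation": [0,0,0]},
    {"translation": [0,0,0],"rotation": [0,0,0]},
    {"translation": [0,0,0],"rotation": [0,0,0]},
    {"translation": [0,0,0],"rotation": [0,0,0]},
    {"translation": [0,0,0],"rotation": [0,0,0]},
    {"translation": [0,0,0],"rotation": [0,0,0]},
    {"translation": [0,0,0],"rotation": [0,0,0]}
  ],
  "jaw": 1,
  "newtons": 35
}}

```text
t: 31.88
eef_pos: [0.5379, -0.285, 0.0447]
ee_rot: [-3.141, -0.0, -1.497]
force: [-0.4, 1.0, 5.2]
width: 0.0436
gripper_force: 35.0
```

>>> {"api": "apply_moves", "payload": {
  "steps": [
    {"translation": [0.01,-0.01,0],"rotation": [0,0,0]},
    {"translation": [0.02,-0.02,0],"rotation": [0,0,0]},
    {"translation": [0.03,-0.03,0],"rotation": [0,0,0]},
    {"translation": [0.04,-0.035,0],"rotation": [0,0,0]},
    {"translation": [0.05,-0.04,0],"rotation": [0,0,0]},
    {"translation": [0.06,-0.045,0],"rotation": [0,0,0]},
    {"translation": [0.07,-0.05,0],"rotation": [0,0,0]},
    {"translation": [0.075,-0.055,0],"rotation": [0,0,0]},
    {"translation": [0.075,-0.055,0],"rotation": [0,0,0]},
    {"translation": [0.075,-0.055,0],"rotation": [0,0,0]}
  ]
}}

```text
t: 32.72
eef_pos: [0.5554, -0.2985, 0.0447]
ee_rot: [3.14, 0.0, -1.497]
force: [-4.8, 2.5, 8.5]
width: 0.0435
gripper_force: 35.0
```

>>> {"api": "apply_moves", "payload": {
  "steps": [
    {"translation": [0.004,0,0.003],"rotation": [0,0,0]},
    {"translation": [0.008,0,0.003],"rotation": [0,0,0]},
    {"translation": [0.012,0,0.003],"rotation": [0,0,0]},
    {"translation": [0.016,0,0.003],"rotation": [0,0,0]},
    {"translation": [0.02,0,0.003],"rotation": [0,0,0]},
    {"translation": [0.024,0,0.003],"rotation": [0,0,0]},
    {"translation": [0.024,0,0.003],"rotation": [0,0,0]},
    {"translation": [0.024,0,0.003],"rotation": [0,0,0]},
    {"translation": [0.024,0,0.003],"rotation": [0,0,0]},
    {"translation": [0.024,0,0.003],"rotation": [0,0,0]}
  ]
}}

```text
t: 33.55
eef_pos: [0.5603, -0.2987, 0.0448]
ee_rot: [3.138, 0.001, -1.497]
force: [-7.3, 1.1, 7.6]
width: 0.044
gripper_force: 35.0
```

>>> {"api": "apply_moves", "payload": {
  "steps": [
    {"translation": [0,-0.004,0],"rotation": [0,0,0]},
    {"translation": [0,-0.008,0],"rotation": [0,0,0]},
    {"translation": [0,-0.012,0],"rotation": [0,0,0]},
    {"translation": [0,-0.012,0],"rotation": [0,0,0]},
    {"translation": [0,-0.012,0],"rotation": [0,0,0]},
    {"translation": [0,-0.012,0],"rotation": [0,0,0]},
    {"translation": [0,-0.012,0],"rotation": [0,0,0]},
    {"translation": [0,-0.012,0],"rotation": [0,0,0]},
    {"translation": [0,-0.012,0],"rotation": [0,0,0]},
    {"translation": [0,-0.012,0],"rotation": [0,0,0]}
  ]
}}

```text
t: 34.38
eef_pos: [0.5604, -0.3002, 0.0448]
ee_rot: [3.138, 0.002, -1.497]
force: [-8.0, 8.4, 11.2]
width: 0.0435
gripper_force: 35.0
```

>>> {"api": "apply_moves", "payload": {
  "steps": [
    {"translation": [0.004,0,0.004],"rotation": [0,0,0]},
    {"translation": [0.008,-0.004,0.006],"rotation": [0,0,0]},
    {"translation": [0.012,-0.004,0.006],"rotation": [0,0,0]},
    {"translation": [0.012,-0.004,0.006],"rotation": [0,0,0]},
    {"translation": [0.012,-0.004,0.006],"rotation": [0,0,0]},
    {"translation": [0.012,-0.004,0.006],"rotation": [0,0,0]},
    {"translation": [0.012,-0.004,0.006],"rotation": [0,0,0]},
    {"translation": [0.012,-0.004,0.006],"rotation": [0,0,0]},
    {"translation": [0.012,-0.004,0.006],"rotation": [0,0,0]},
    {"translation": [0.012,-0.004,0.006],"rotation": [0,0,0]}
  ]
}}

```text
t: 35.22
eef_pos: [0.5604, -0.3005, 0.045]
ee_rot: [3.133, 0.004, -1.497]
force: [-12.3, 9.8, 10.0]
width: 0.0433
gripper_force: 35.0
```

Run:
```python
from h import *
print(st()['moment']);cv2.imwrite('pics/t9.png',grab_frame('top'));cv2.imwrite('pics/s9.png',grab_frame('side'))
# rack bottom/dark & bar gap in side view: sample brightness profile along scanner x and y through rack front lower edge
```

```text
35.22 [ 0.5604 -0.3005  0.045 ] [ 3.133   0.0043 -1.4974] w 0.0433 gf 35.0 F [-12.3302   9.8306  10.0492] q [-0.187   0.4299 -0.2522 -0.0024 -0.898   0.262 ]
[3.7548 4.8277 0.2363]
```

Both directions are in hard contact: position is steady while the force rose to 12 N and 10 N, and the pose matches the corner target. Handing in.

```bash
python3 -c "
from station import *
print(job_done())"
```

```text
the job is handed in; nothing more can be done
None
```

The job is handed in at about 35 s of the 72 s: the flap was pulled down and is shut again, and the rack is on the scanner, held at about 12 N toward the blue stop and 10 N toward the orange one (wrist readings); the verdict was not shown.

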